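# Lock the valuables away and free the viewing room

### The job

Lift the ratchet pawl and draw the toothed bar right out to open the rack, then lay every valuable on the table flat and upright in the compartment whose mat shows its outline. Lock the rack again, bar fully home and pawl down in its teeth, and turn the two-sided sign half a turn, square to its foot, so that its ring shows where its disc showed. Leave the candlestick, magnifying glass and key where they are.

Things in the scene. Friction and masses are not known exactly. Their poses are not given: they have to be found in the camera images.
- watch: tarnished gold pocket watch lying flat, about 130 g, 70 mm long: a disc 50 mm across and 18 mm thick whose centre is at x = -10 mm, with a stem and bow (9 mm high) reaching to x = +35 mm. Origin: middle of the underside; z up. May be absent
- brooch: shell cameo brooch in a gold frame, oval (round-ended), 66 mm along x, 46 mm along y, 16 mm thick plus a 5 mm relief on top that can be seen but not touched, about 60 g. Origin: middle of the underside; z up. May be absent
- snuff: pewter snuff box, 66 mm along x, 52 mm along y, 26 mm high (lid rim the top 6 mm, body below 50 mm wide), about 200 g. Origin: middle of the underside; z up. May be absent
- ingot: long narrow cast silver ingot, 88 mm along x, 36 mm along y, 20 mm high, about 550 g. Origin: middle of the underside; z up. May be absent
- slot_watch (a point): top middle of the felt mat in the rack that carries the black outline of the watch: the place of the watch. Axes as the rack's (x across the bar, y along it, outline's long side along x). The compartment is 96 mm (x) by 80 mm (y) inside, its ridges stand 5 mm above the mat; mat top is 10 mm above the table
- slot_brooch (a point): top middle of the felt mat in the rack that carries the black outline of the brooch: the place of the brooch. Axes as the rack's (x across the bar, y along it, outline's long side along x). The compartment is 96 mm (x) by 80 mm (y) inside, its ridges stand 5 mm above the mat; mat top is 10 mm above the table
- slot_snuff (a point): top middle of the felt mat in the rack that carries the black outline of the snuff: the place of the snuff. Axes as the rack's (x across the bar, y along it, outline's long side along x). The compartment is 96 mm (x) by 80 mm (y) inside, its ridges stand 5 mm above the mat; mat top is 10 mm above the table
- slot_ingot (a point): top middle of the felt mat in the rack that carries the black outline of the ingot: the place of the ingot. Axes as the rack's (x across the bar, y along it, outline's long side along x). The compartment is 96 mm (x) by 80 mm (y) inside, its ridges stand 5 mm above the mat; mat top is 10 mm above the table
- rack: low wooden rack, fixed, 210 mm (x) by 178 mm (y), 2 by 2 compartments (centres x = +-51, y = +-43 mm; their mats change places). Origin: middle of the underside. A flat toothed bar, 44 mm wide, runs along y over its middle (underside 46, teeth to 62 mm above the table) through two steel cheeks (y = 158 to 182 mm, 70 mm wide in x, 104 mm high); it pulls out to +y
- bar (a joint): toothed bar, m: 0 fully home over the compartments (a stop), 0.165 fully withdrawn to the rack's +y (a stop). About 2.5 N of friction plus 6 N s/m; stays where left. With the pawl down it cannot be pulled out more than about 4 mm
- bar_grip (a point): on the bar's upright end plate (60 mm in x, 10 mm thick in y, from 46 to 111 mm above the table): middle of the plate, 95 mm above the table, at rack y = 225 mm + bar value. Free space on both its y sides when the bar is home (38 mm to the cheeks)
- bar_tip (a point): the bar's other end, at rack y = -100 mm + bar value
- pawl (a joint): brass ratchet pawl hinged between the cheeks, rad: 0 down, nose between the teeth; grows as it is lifted, stop at 1.0; the nose is clear of the teeth above 0.25. Friction-held (0.08 N m): it stays where it is left. The hinge line runs along rack x through point pawl_pivot; the arm points from it to rack -y
- pawl_pivot (a point): hinge of the pawl, at rack y = 170 mm, 92 mm above the table; axes as the rack's
- pawl_rod (a point): middle of the pawl's cross rod (10 mm thick, 72 mm long along rack x, 50 mm from the hinge; with the pawl down it lies level with the hinge, 30 mm above the teeth). The 12 mm wide arm joins it at the middle, so pinch the rod about 24 mm to one side
- sign_base: fixed round foot, 90 mm across, of a small two-sided occupancy sign. Origin: middle of the underside. Its +x looks away from the robot
- sign (a joint): turn of the sign about its upright axis, rad, counter-clockwise from above: near 0 at the start, when the face with the solid dark disc looks along the foot's +x and the face with the open ring along -x; pi or -pi when they have changed places. Stops at +-3.7. Light friction; stays where it is left
- sign_grip (a point): on the sign's axis, 115 mm above the table, 15 mm under the top edge of the sign plate (90 mm wide along its y, 8 mm thick along its x, from 35 to 130 mm above the table); turns with the sign
- candlestick: short silver candlestick, 92 mm high, foot 72 mm across; not part of the job
- loupe: magnifying glass lying flat, 150 mm long; not part of the job
- key: large brass key lying flat, 110 mm long; not part of the job
Mind the look-alikes: they are no part of the job. Leave any blue or purple look-alike of the brooch alone.

How it is judged (in metres and radians):
On the way, in this order (a step that is already met when the one before it is completed fails the run):
1. the pawl is lifted clear of the teeth while the bar is still home (value of joint pawl above 0.3 rad and value of joint bar below 0.008 m), for 0.2 s.
2. the bar is withdrawn clear of the compartments (value of joint bar above 0.145 m), for 0.2 s.
3. every valuable that is there lies flat in its own compartment while the bar is out (x of watch in the frame of slot_watch between -0.025 and 0.025 m and y of watch in the frame of slot_watch between -0.022 and 0.022 m and z of watch in the frame of slot_watch below 0.005 m and angle between each of watch, brooch, snuff, ingot's own z axis and vertical below 0.15 rad and x of brooch in the frame of slot_brooch between -0.025 and 0.025 m and y of brooch in the frame of slot_brooch between -0.022 and 0.022 m and z of brooch in the frame of slot_brooch below 0.005 m and x of snuff in the frame of slot_snuff between -0.025 and 0.025 m and y of snuff in the frame of slot_snuff between -0.022 and 0.022 m and z of snuff in the frame of slot_snuff below 0.005 m and x of ingot in the frame of slot_ingot between -0.025 and 0.025 m and y of ingot in the frame of slot_ingot between -0.022 and 0.022 m and z of ingot in the frame of slot_ingot below 0.005 m and value of joint bar above 0.14 m), for 0.3 s.
4. the bar is fully home again and the pawl is down between its teeth (value of joint bar below 0.008 m and value of joint pawl below 0.08 rad), for 0.2 s.
At the end, for the whole second after the job is handed in: Every valuable present rests flat and upright (within 0.15 rad) on the mat with its own outline, its middle within 25 mm (across the bar) and 22 mm (along the bar) of the mat's; the bar is home within 8 mm and the pawl is down within 0.08 rad; the sign is half a turn from 0, within 0.3 rad (all of step 4 and x of watch in the frame of slot_watch between -0.025 and 0.025 m and y of watch in the frame of slot_watch between -0.022 and 0.022 m and z of watch in the frame of slot_watch below 0.005 m and angle between each of watch, brooch, snuff, ingot's own z axis and vertical below 0.15 rad and x of brooch in the frame of slot_brooch between -0.025 and 0.025 m and y of brooch in the frame of slot_brooch between -0.022 and 0.022 m and z of brooch in the frame of slot_brooch below 0.005 m and x of snuff in the frame of slot_snuff between -0.025 and 0.025 m and y of snuff in the frame of slot_snuff between -0.022 and 0.022 m and z of snuff in the frame of slot_snuff below 0.005 m and x of ingot in the frame of slot_ingot between -0.025 and 0.025 m and y of ingot in the frame of slot_ingot between -0.022 and 0.022 m and z of ingot in the frame of slot_ingot below 0.005 m and linear speed of each of watch, brooch, snuff, ingot below 0.02 m/s and (value of joint sign between 2.84 and 3.44 rad or value of joint sign between -3.44 and -2.84 rad)); the robot touches nothing.
It fails at once if a bystander is pushed more than 30 mm (distance of any of candlestick, loupe, key from where it was at the start of the episode above 0.03 m).
It fails at once if the candlestick is knocked over (angle between candlestick's own z axis and vertical above 0.6 rad).
Of watch, brooch, snuff, ingot only 2 to 4 are there at a start; the rules pass over those that are not, and their reading is None.
At some moment in a run one of watch, brooch, snuff, ingot may be knocked a few centimetres aside while the robot is not near it.
Once in a run the grip may slacken for a moment while it holds something.
It also fails if it takes over 210 s, if anything falls off the work surface, if the arm or the gripper's body presses on something with over 40 N, if the wrist force passes 120 N, or if a joint passes its speed limit or range.

### The arm

A 6-joint arm with a two-finger parallel gripper is mounted at the origin on the work surface. World frame = base frame: x ahead of the robot, y to its left, z up, the work surface at z = 0. Lengths are in mm, angles in degrees, forces in N, time in s.
With the tool pointing down it reaches from about 350 to 850 mm from the base axis. Payload 8.1 kg.
Tool frame: the origin (TCP) lies at the very end of the fingers, on their centre line; the grasp point (between the pads) lies 19 mm behind it (r.grip_depth is the distance from the TCP to the grasp point, in mm); y points along the fingers, z is the direction in which the jaws open and shut, and the axes are right-handed (so a half turn about y gives the same grasp; the last joint's range is limited). The gripper opens to 85 mm and grips with 20 to 120 N. Pads are 22 mm wide; open, the fingers measure 114 mm over their backs; the gripper's body (76 mm by 85 mm) begins 54 mm behind the grasp point. The pads swing forward as they close: fully open they stand 13 mm farther back than shut.
Start: joints at [66.956, 7.471, 85.268, -0, 87.261, -4.893], TCP at [186.895, 570.154, 231.292] pointing down, gripper open.
Joint ranges: [-169.43, 169.43], [-51.17, 129.36], [1.28, 143.12], [-76.62, 256.62], [0, 156.53], [-152.29, 152.29]. Speed limits (degrees/s): [136.94, 136.94, 159.86, 180, 180, 180].

### API

Orientations are given as [roll, pitch, yaw] about the fixed x, y, z axes, in that order (R = Rz(yaw) Ry(pitch) Rx(roll)).
In Python, from bench import readout, eyes, r gives the robot as it stands. The module is installed in compiled form; this text tells all that it offers.
- The arm moves only by the tool move_arm, never from a script. Its argument "motion" is text: rows parted by semicolons, each of 6 numbers parted by spaces: the shift along the world's x, y, z in cm, then the turn, a rotation vector about the world's x, y, z in degrees. A call has 1 to 10 rows; each row is the pose to reach, as a shift and turn from the pose commanded when the call began; what a row does not reach only later rows make up. A row lasts 1/12 s, in which the tool goes at most 41.7 mm and 7.16 degrees, less where a joint would pass 70% of its speed; a pose out of reach is approached as far as the arm can. A call with a gripper value outside its range is refused whole. "fingers" is the finger opening in cm, from 0 to 8.54, set as the call begins (left out, the last holds). The fingers move at their own pace and stop on an object; "squeeze" is the grip in N (left out, the last holds). Time passes only in rows, so rows that repeat a pose let the fingers close. It gives the time, the measured TCP pose, the force and the opening at its end, in the units of the state.
- readout.sense(): the state, without advancing time (a new reading comes with each control period).
- eyes.snapshot(name): name is "scene" or "top"; returns a dict with "image" (384x512x3 uint8, blue, green, red), "fx", "fy", "cx", "cy" (pixels), "dist_coeffs" ([k1, k2, p1, p2, k3] as OpenCV has them; the pictures are not rectified), "world_to_cam" (4x4, takes a point from world to camera coordinates). Camera axes: x right, y down, z forward; pixel columns grow to the right and rows downward; lengths in mm; the calibration is good to about 2 mm. A picture is of the moment at which its call begins. There is no depth.
- r.hand_in(): hands the job in, once; it reports no verdict.
The state is a dict: "time": time; "joint_pos": joint angles; "qd": joint speeds; "joint_efforts": joint torques, N m; "tool_pos": TCP position; "tcp_rot": TCP orientation; "ft_force": force on the tool from outside, world axes, zero at the start; "wrist_torque": the same for the moment, N m; "finger_gap": finger opening in mm.
Only numpy, scipy, OpenCV 4.12 (cv2) and the standard library are available. Lean on these libraries where they do the work, as an engineer would, in place of code of your own. Each camera call takes 0.05 s, during which the arm holds its last target. There are 200 camera calls.

## Working session

There is one attempt and no reset: what is moved stays moved. The work goes in short steps, Python scripts to look and compute and a tool call to move; the robot and the scene stay as the last step left them, time stands still between calls to the robot, and variables do not carry over. Pictures are saved under pics/ and viewed, about 12 in all and at most 16, crops included, and the job is handed in when it is done.

Besides the shell and the picture viewer there is one more tool, called after ">>>" as name(argument=value, ...), one argument or row to a line, values as JSON. move_arm: Moves the arm, as the interface text tells. Its arguments: {"type":"object","properties":{"motion":{"type":"string"},"fingers":{"type":"number"},"squeeze":{"type":"number"}},"required":["motion"]}

```bash
mkdir -p pics
cat > h.py <<'E'
import numpy as np, cv2
from bench import readout, eyes, r
def snap(n,f=None):
    s=eyes.snapshot(n)
    if f: cv2.imwrite('pics/'+f,s['image'])
    return s
def K(s): return np.array([[s['fx'],0,s['cx']],[0,s['fy'],s['cy']],[0,0,1.]])
def ray(s,uv,z):
    p=cv2.undistortPoints(np.array(uv,float).reshape(-1,1,2),K(s),np.array(s['dist_coeffs'])).reshape(-1,2)
    T=np.array(s['world_to_cam']);R=T[:3,:3];c=-R.T@T[:3,3]
    d=np.c_[p,np.ones(len(p))]@R
    return c+d*((np.broadcast_to(z,len(p))-c[2])/d[:,2])[:,None]
def proj(s,P):
    T=np.array(s['world_to_cam'])
    return cv2.projectPoints(np.array(P,float).reshape(-1,1,3),cv2.Rodrigues(T[:3,:3])[0],T[:3,3],K(s),np.array(s['dist_coeffs']))[0].reshape(-1,2)
E
python3 - <<'E'
from h import *
a=snap('top','top0.png');b=snap('scene','sc0.png')
import pickle;pickle.dump((a,b),open('s0.pkl','wb'))
for s in(a,b):
    T=np.array(s['world_to_cam']);print(-T[:3,:3].T@T[:3,3],T[:3,:3].round(2).tolist(),s['fx'])
    cv2.imwrite('pics/%s.png'%('T' if s is a else 'S'),cv2.resize(s['image'],(800,600),interpolation=cv2.INTER_CUBIC))
print(readout.sense())
E
```

```text
[ 504.05001194   15.2999171  1134.88256434] [[-0.0, -1.0, 0.01], [-1.0, 0.0, -0.05], [0.05, -0.01, -1.0]] 376.18123562056655
[1305.31120924 -192.21178261  742.60919841] [[0.27, 0.96, -0.0], [0.61, -0.17, -0.78], [-0.75, 0.21, -0.63]] 398.34782875339846
{'time': 0.1, 'joint_pos': array([ 6.69522217e+01,  7.51190763e+00,  8.53240215e+01, -1.60309127e-04,
        8.72600288e+01, -4.89392159e+00]), 'qd': array([ 0.02884437, -0.0974363 , -0.2444129 , -0.05102694,  0.04664792,
        0.05864176]), 'joint_efforts': array([ 8.93258384e-04, -5.70944095e+01, -5.01947522e+01, -2.61433579e-04,
        7.86191085e-03, -5.54513508e-05]), 'tool_pos': array([186.73648854, 569.68256406, 230.3281604 ]), 'tcp_rot': array([-9.00956217e+01,  8.02675377e-03, -1.81538556e+01]), 'ft_force': array([-0.31310412, -0.16767839,  0.96979203]), 'wrist_torque': array([ 0.03937451, -0.04367536,  0.00349516]), 'finger_gap': 85.73870581256435}
```

View pics/T.png

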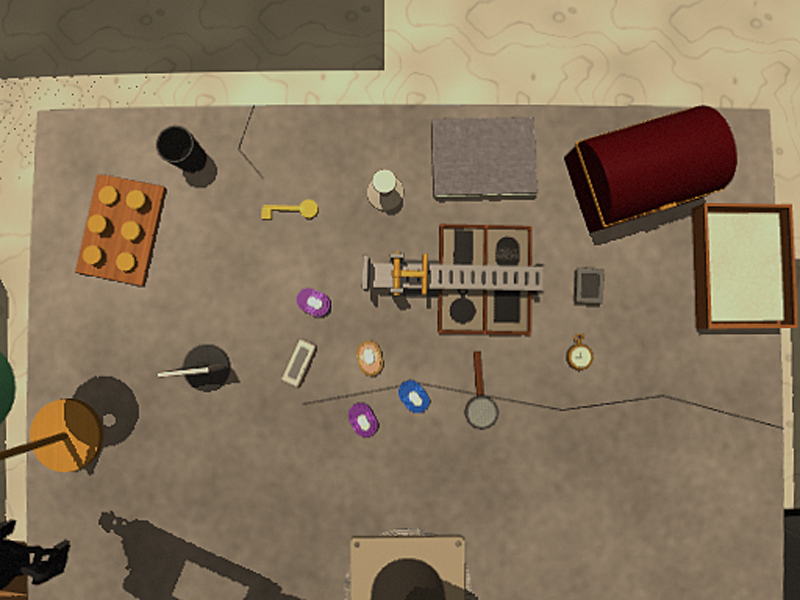

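View pics/S.png

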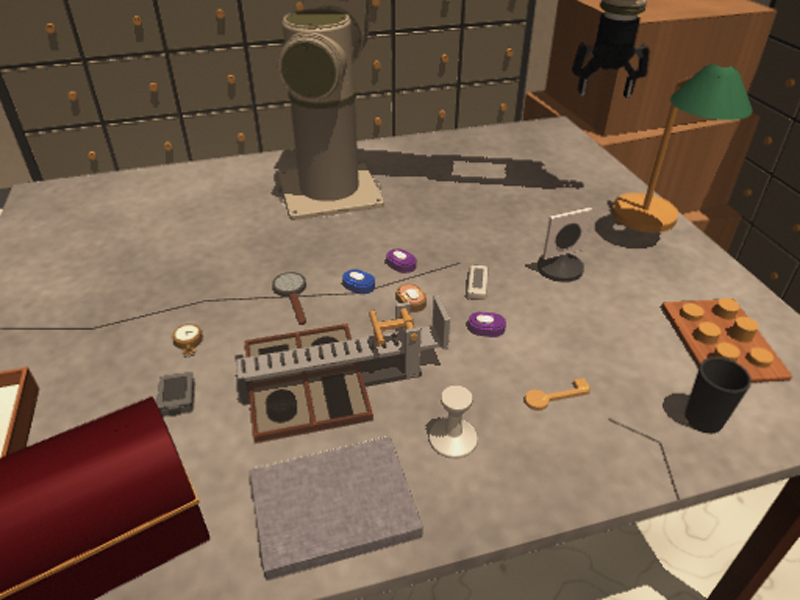

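The top view shows the rack with its bar pointing to world +y. All four valuables are on the table: ingot (298,363), cameo (370,357), watch (579,353) and snuff box (589,286). The sign is at (207,367). I'll enlarge two crops to measure these.

Run:
```python
import pickle;from h import *
a,b=pickle.load(open('s0.pkl','rb'))
def crop(s,x0,y0,w,h,k,f):
    im=cv2.resize(s['image'][y0:y0+h,x0:x0+w],None,fx=k,fy=k,interpolation=cv2.INTER_CUBIC)
    for i in range(0,w,10):cv2.putText(im,str(x0+i),(i*k,8),0,.3,(255,255,255));cv2.line(im,(i*k,9),(i*k,13),(255,255,255))
    for i in range(0,h,10):cv2.putText(im,str(y0+i),(0,i*k+4),0,.3,(255,255,255))
    cv2.imwrite('pics/'+f,im)
crop(a,220,135,130,90,6,'c1.png');crop(a,95,180,160,110,5,'c2.png')
```

```text
(no output)
```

View pics/c1.png

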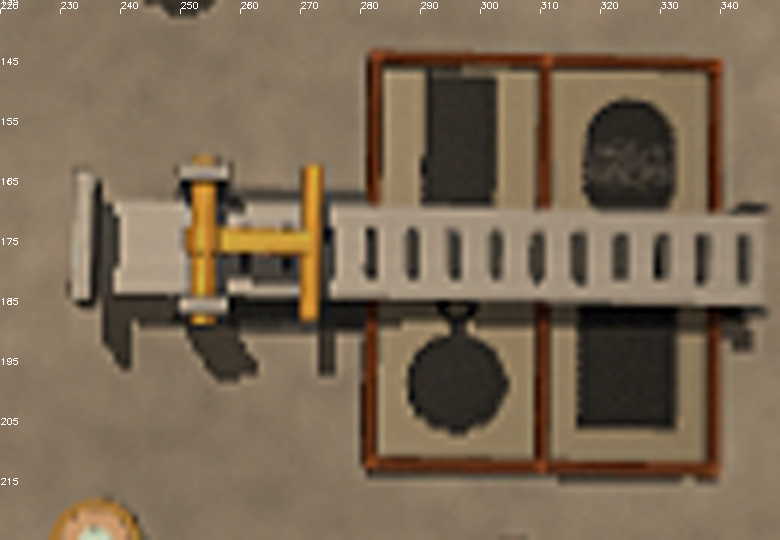

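View pics/c2.png

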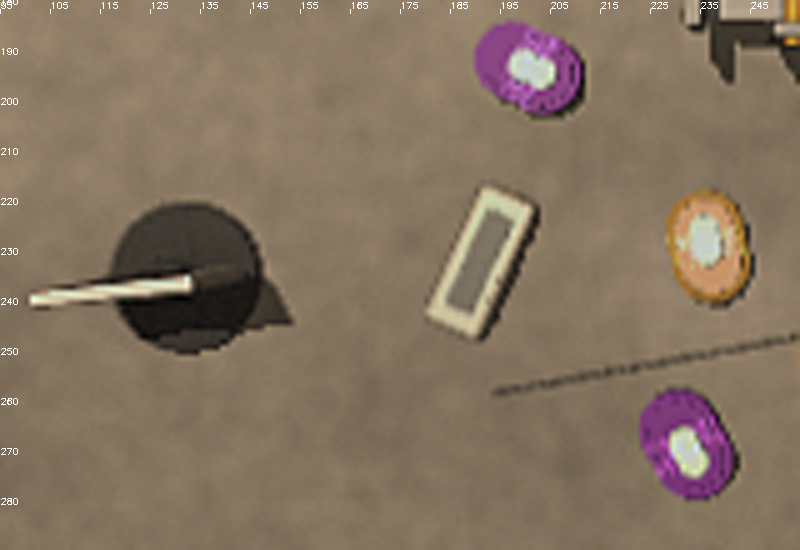

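Run:
```python
import pickle;from h import *
a,b=pickle.load(open('s0.pkl','rb'))
c=ray(a,[(281.5,144),(340.3,145.5),(339.7,213.7),(281,212.7)],15)[:,:2]
m=c.mean(0);ey=(c[0]-c[1]+c[3]-c[2]);ex=c[0]-c[3]+c[1]-c[2]
print('rack',m,np.linalg.norm(ey)/2,np.linalg.norm(ex)/2,'yaw from y',np.degrees(np.arctan2(-ey[0],ey[1])),'from x',np.degrees(np.arctan2(ex[1],ex[0])))
e=ray(a,[(233.5,174.5),(347.5,178)],[111,62]);print('bar ends',e, np.degrees(np.arctan2(-(e[0]-e[1])[0],(e[0]-e[1])[1])))
print('rod ends',ray(a,[(272,162.5),(271.5,188)],97),'cheeks',ray(a,[(253.5,163.5),(254,185.5)],104))
ing=ray(a,[(192.5,216.5),(202.5,221),(190.5,248),(180.5,242.5)],20);print('ingot',ing.mean(0),ing[:,:2].round(1).tolist())
print('brooch',ray(a,[(236,228.7)],14),'sign foot',ray(a,[(131.5,235)],8),'sign plate ends',ray(a,[(101.5,239.5),(133.5,236.5)],[130,130]))
x0,y0,w,h,k=350,165,50,85,7
im=cv2.resize(a['image'][y0:y0+h,x0:x0+w],None,fx=k,fy=k,interpolation=cv2.INTER_CUBIC)
for i in range(0,w,10):cv2.putText(im,str(x0+i),(i*k,8),0,.3,(255,255,255))
for i in range(0,h,10):cv2.putText(im,str(y0+i),(0,i*k+4),0,.3,(255,255,255))
cv2.imwrite('pics/c3.png',im)
```

```text
rack [ 595.92250775 -152.46356083] 176.70941194636893 205.7646504324909 yaw from y -1.4368584217034968 from x -1.216390754411367
bar ends [[ 600.65917179   73.12207771  111.        ]
 [ 593.94229815 -251.74148276   62.        ]] -1.1844778299685028
rod ends [[634.96451597 -32.96054122  97.        ]
 [564.06403645 -31.06651551  97.        ]] cheeks [[631.5066376   18.3826318  104.        ]
 [570.7507495   17.26839502 104.        ]]
ingot [439.3777348  202.75996365  20.        ] [[485.1, 199.9], [471.7, 170.2], [392.3, 205.6], [408.5, 235.3]]
brooch [[448.30785832  71.45020007  14.        ]] sign foot [[429.89824995 385.65833127   8.        ]] sign plate ends [[425.78952838 427.26548161 130.        ]
 [433.92897515 340.11084716 130.        ]]
```

View pics/c3.png

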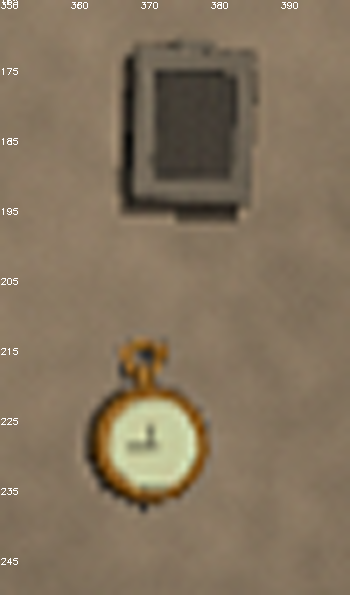

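Measured from c3: snuff corners (369,171.7), (386.7,172.4), (385.4,194.3), (368.3,193.3); watch disc centre (371.1,228.6), bow top (370.7,214.3). First move: head for the pawl rod, with the fingers partly open so they clear the cheeks.

Run:
```python
import pickle;from h import *
a,b=pickle.load(open('s0.pkl','rb'))
s=ray(a,[(369,171.7),(386.7,172.4),(385.4,194.3),(368.3,193.3)],26)
d=s[0]-s[3]+s[1]-s[2];print('snuff',s.mean(0),np.degrees(np.arctan2(d[1],d[0])),s[:,:2].round(1).tolist())
w=ray(a,[(371.1,228.6),(370.7,214.3)],[18,9]);print('watch',w,np.degrees(np.arctan2(*(w[1]-w[0])[[1,0]])))
print('cand',ray(a,[(246,116)],92),'purple',ray(a,[(201.5,193.5)],15),'key',ray(a,[(205,133)],5))
# rod check in scene view
print(proj(b,[(634.6,-33.3,92),(562.6,-31.7,92),(598.6,-32.5,92),(601,72.5,95)])*800/512)
```

```text
snuff [ 581.99623598 -350.52813597   26.        ] -4.0036744532938595 [[615.6, -325.9], [613.4, -379.7], [547.9, -374.1], [551.1, -322.4]]
watch [[ 445.97133811 -331.33793183   18.        ]
 [ 488.46608998 -333.67581475    9.        ]] -3.1489988348184754
cand [[767.59217001  38.96461025  92.        ]] purple [[553.32318071 174.06131503  15.        ]] key [[737.71612463 165.68475339   5.        ]]
[[379.86354977 340.51460615]
 [369.75435891 310.58185748]
 [374.66798549 325.13274869]
 [439.07658616 312.86683221]]
```

>>> move_arm(
  motion="4.3 -6.7 0 0 0 2;8.6 -13.4 0 0 0 4;12.9 -20.1 -1 0 0 6;17.2 -26.8 -2 0 0 8;19.4 -30.1 -3 0 0 10;19.4 -30.1 -3 0 0 12;19.4 -30.1 -3 0 0 16.9;19.4 -30.1 -3 0 0 16.9;19.4 -30.1 -3 0 0 16.9",
  fingers=3.0,
)

```text
time: 0.85
tool_pos: [381.9, 265.9, 200.4]
tcp_rot: [-90.1, 0.0, -1.3]
ft_force: [0.4, 0.3, -1.0]
finger_gap: 30.0
```

>>> move_arm(
  motion="19.3 -29.8 -5 0 0 0;19.3 -29.8 -5 0 0 0;19.3 -29.8 -5 0 0 0;19.3 -29.8 -5 0 0 0;19.3 -29.8 -5 0 0 0;19.3 -29.8 -5 0 0 0;19.3 -29.8 -5 0 0 0;19.3 -29.8 -5 0 0 0;19.3 -29.8 -5 0 0 0;19.3 -29.8 -5 0 0 0",
)

```text
time: 1.68
tool_pos: [574.9, -33.5, 149.6]
tcp_rot: [-90.1, 0.1, -1.5]
ft_force: [1.2, 0.5, -0.4]
finger_gap: 30.3
```

>>> move_arm(
  motion="0 0 0 0 0 0;0 0 0 0 0 0",
)

```text
time: 1.85
tool_pos: [573.3, -28.5, 150.7]
tcp_rot: [-90.0, 0.1, -1.3]
ft_force: [0.1, 0.1, -0.4]
finger_gap: 30.2
```

>>> move_arm(
  motion="0.1 -0.3 -2.5 0 0 0;0.1 -0.3 -5 0 0 0;0.1 -0.3 -6.5 0 0 0;0.1 -0.3 -7.4 0 0 0;0.1 -0.3 -7.4 0 0 0;0.1 -0.3 -7.4 0 0 0",
)

```text
time: 2.35
tool_pos: [574.7, -31.0, 77.7]
tcp_rot: [-90.0, 0.0, -1.2]
ft_force: [1.0, -0.2, 0.3]
finger_gap: 30.1
```

>>> move_arm(
  motion="0 0 0 0 0 0;0 0 0 0 0 0;0 0 0 0 0 0;0 0 0 0 0 0;0 0 0 0 0 0",
  fingers=0,
  squeeze=40,
)

```text
time: 2.77
tool_pos: [576.2, -31.4, 79.0]
tcp_rot: [-90.0, -0.2, -1.2]
ft_force: [0.1, 2.8, 6.9]
finger_gap: 8.1
```

>>> move_arm(
  motion="0 0 0.5 0 0 0;0 0.1 1 0 0 0;0 0.25 1.5 0 0 0;0 0.4 2 0 0 0;0 0.65 2.5 0 0 0;0 0.95 3.0 0 0 0;0 0.95 3.0 0 0 0;0 0.95 3.0 0 0 0",
)

```text
time: 3.43
tool_pos: [576.0, -23.5, 108.5]
tcp_rot: [-90.1, -0.2, -1.3]
ft_force: [2.2, -5.3, 2.8]
finger_gap: 8.4
```

```bash
cat >> h.py <<'E'
def crop(s,x0,y0,w,h,k):
    im=cv2.resize(s['image'][y0:y0+h,x0:x0+w],None,fx=k,fy=k,interpolation=cv2.INTER_CUBIC)
    for i in range(0,w,10):cv2.putText(im,str(x0+i),(i*k,8),0,.3,(255,255,255));cv2.line(im,(i*k,9),(i*k,13),(255,255,255))
    for i in range(0,h,10):cv2.putText(im,str(y0+i),(0,i*k+4),0,.3,(255,255,255))
    return im
E
python3 - <<'E'
from h import *
cv2.imwrite('pics/p1.png',crop(snap('scene'),180,150,130,120,5))
E
```

```text
(no output)
```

View pics/p1.png

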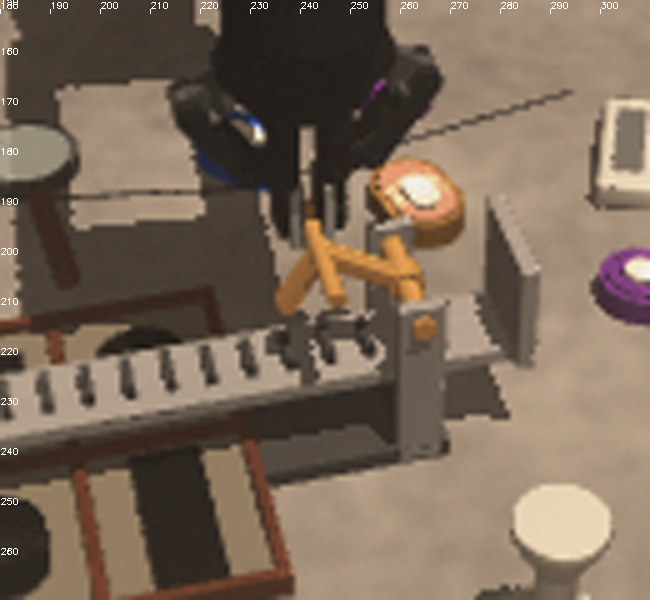

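The pawl is up at roughly 0.55 rad, with the rod well clear of the teeth. Release it and go to the end plate.

>>> move_arm(
  motion="0 0 0 0 0 0;0 0 0 0 0 0;0 0 0 0 0 0;0 0 2 0 0 0;0 0 4.5 0 0 0;0 0 7 0 0 0;0 0 7 0 0 0",
  fingers=2.2,
)

```text
time: 4.07
tool_pos: [577.6, -22.5, 183.0]
tcp_rot: [-90.0, -0.4, -1.2]
ft_force: [0.8, -0.4, 0.8]
finger_gap: 22.2
```

>>> move_arm(
  motion="1 3 0 0 0 0;2 6 0 0 0 0;2.6 9.5 0 0 0 0;2.6 9.5 0 0 0 0;2.6 9.5 -3 0 0 0;2.6 9.5 -6 0 0 0;2.6 9.5 -8.5 0 0 0;2.6 9.5 -10.1 0 0 0;2.6 9.5 -10.1 0 0 0;2.6 9.5 -10.1 0 0 0",
  fingers=4.0,
)

```text
time: 4.9
tool_pos: [599.5, 72.7, 74.9]
tcp_rot: [-90.0, 0.2, -1.2]
ft_force: [0.5, 0.1, -0.8]
finger_gap: 39.9
```

>>> move_arm(
  motion="0 0 0 0 0 0;0 0 0 0 0 0;0 0 0 0 0 0;0 0 0 0 0 0;0 0 0 0 0 0;0 0 0 0 0 0",
  fingers=0,
  squeeze=50,
)

```text
time: 5.4
tool_pos: [602.3, 73.1, 78.5]
tcp_rot: [-90.0, -0.2, -1.2]
ft_force: [-0.9, 1.8, 7.4]
finger_gap: 9.3
```

>>> move_arm(
  motion="0 1 0 0 0 0;0.1 3 0 0 0 0;0.1 5 0 0 0 0;0.2 7.5 0 0 0 0;0.2 10 0 0 0 0;0.3 12.5 0 0 0 0;0.3 14.5 0 0 0 0;0.4 16 0 0 0 0;0.4 16.2 0 0 0 0;0.4 16.2 0 0 0 0",
)

```text
time: 6.23
tool_pos: [606.3, 236.4, 78.5]
tcp_rot: [-89.9, -0.2, -1.2]
ft_force: [-0.2, 2.0, 7.9]
finger_gap: 9.1
```

>>> move_arm(
  motion="0 0 0 0 0 0;0 0 0 0 0 0;0 0 0 0 0 0;0 0 0 0 0 0;0 0 2.5 0 0 0;0 0 6 0 0 0;0 0 9 0 0 0;0 0 10 0 0 0;0 0 10 0 0 0",
  fingers=4.5,
)

```text
time: 6.98
tool_pos: [607.2, 235.1, 180.9]
tcp_rot: [-89.9, -0.4, -1.3]
ft_force: [0.5, 0.3, 0.3]
finger_gap: 45.0
```

Run:
```python
from h import *
s=snap('top');cv2.imwrite('pics/p2.png',cv2.resize(s['image'][120:295,90:400],None,fx=2.55,fy=2.55,interpolation=cv2.INTER_CUBIC))
```

```text
(no output)
```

View pics/p2.png

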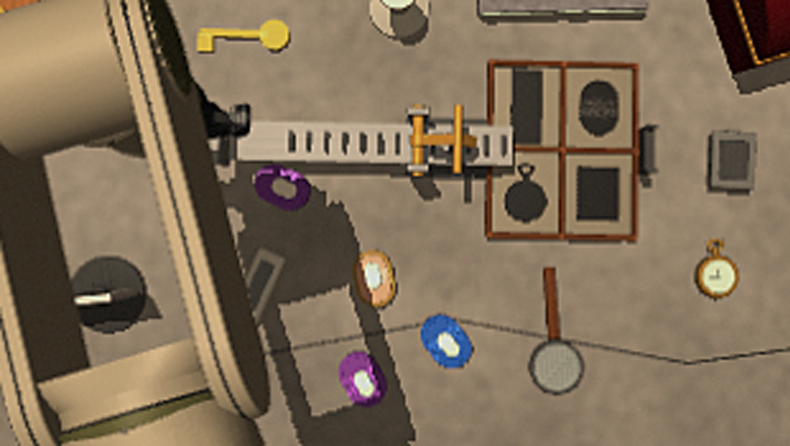

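The bar is out about 162 mm (tip from px 347.5 to 291.6), the pawl is up, and the valuables haven't moved. Next, pick the ingot.

>>> move_arm(
  motion="-3.5 -0.7 0 0 0 -6;-7.5 -1.5 0 0 0 -12;-11.5 -2.3 0 0 0 -18;-15 -3 0 0 0 -23.1;-16.5 -3.2 -3 0 0 -23.1;-16.5 -3.2 -7 0 0 -23.1;-16.5 -3.2 -10 0 0 -23.1;-16.5 -3.2 -12 0 0 -23.1;-16.5 -3.2 -12 0 0 -23.1;-16.5 -3.2 -12 0 0 -23.1",
  fingers=5.8,
)

```text
time: 7.87
tool_pos: [437.4, 201.7, 53.7]
tcp_rot: [-90.2, 0.3, -24.4]
ft_force: [-0.0, -0.2, 0.2]
finger_gap: 58.0
```

>>> move_arm(
  motion="0 0 -1.5 0 0 0;0 0 -3 0 0 0;0 0 -4.3 0 0 0;0 0 -5.2 0 0 0;0 0 -5.2 0 0 0;0 0 -5.2 0 0 0",
)

```text
time: 8.37
tool_pos: [440.2, 202.8, 4.9]
tcp_rot: [-90.0, -0.0, -24.4]
ft_force: [0.7, 0.5, 0.2]
finger_gap: 58.0
```

>>> move_arm(
  motion="0 0 0 0 0 0;0 0 0 0 0 0;0 0 0 0 0 0;0 0 0 0 0 0;0 0 0 0 0 0",
  fingers=2.5,
  squeeze=70,
)

```text
time: 8.78
tool_pos: [441.4, 203.4, 6.2]
tcp_rot: [-89.9, -0.1, -24.3]
ft_force: [-0.6, 0.4, 5.7]
finger_gap: 34.2
```

>>> move_arm(
  motion="0 0 1 0 0 0;0 0 3 0 0 0;0 0 6 0 0 0;0 0 9 0 0 0;0 0 12.5 0 0 0;0 0 16 0 0 0;0 0 18 0 0 0;0 0 18 0 0 0",
)

```text
time: 9.45
tool_pos: [442.7, 203.6, 190.8]
tcp_rot: [-89.6, -0.4, -24.3]
ft_force: [0.9, 0.9, -4.7]
finger_gap: 34.3
```

>>> move_arm(
  motion="2 -3 0 0 0 3;4.5 -6.5 0 0 0 7;7 -10 0 0 0 12;9.5 -14 0 0 0 17;12 -18 0 0 0 23.1;14.5 -22 0 0 0 23.1;17 -26 0 0 0 23.1;19.5 -29.5 0 0 0 23.1;20.8 -31.6 0 0 0 23.1;20.8 -31.6 0 0 0 23.1",
)

```text
time: 10.28
tool_pos: [648.4, -119.3, 181.0]
tcp_rot: [-90.1, 0.2, -1.5]
ft_force: [-0.5, 0.6, -5.5]
finger_gap: 34.0
```

>>> move_arm(
  motion="0 0 0 0 0 0;0 0 -2 0 0 0;0 0 -5 0 0 0;0 0 -9 0 0 0;0 0 -12 0 0 0;0 0 -13 0 0 0;0 0 -13 0 0 0",
)

```text
time: 10.87
tool_pos: [643.3, -111.5, 48.6]
tcp_rot: [-89.9, 0.6, -1.2]
ft_force: [-1.2, -0.5, -5.0]
finger_gap: 34.2
```

>>> move_arm(
  motion="0 0 -1 0 0 0;0 0 -2 0 0 0;0 0 -3 0 0 0;0 0 -3.6 0 0 0;0 0 -3.9 0 0 0;0 0 -3.9 0 0 0;0 0 -3.9 0 0 0",
)

```text
time: 11.45
tool_pos: [648.3, -113.4, 16.3]
tcp_rot: [-90.0, -0.0, -1.3]
ft_force: [-4.1, 1.9, 1.8]
finger_gap: 34.1
```

>>> move_arm(
  motion="0 0 0 0 0 0;0 0 0 0 0 0;0 0 0 0 0 0;0 0 1 0 0 0;0 0 3 0 0 0;0 0 6 0 0 0;0 0 10 0 0 0;0 0 13 0 0 0;0 0 13 0 0 0",
  fingers=5.5,
)

```text
time: 12.2
tool_pos: [652.8, -114.6, 155.9]
tcp_rot: [-90.2, -0.8, -1.2]
ft_force: [0.5, -0.3, 1.5]
finger_gap: 55.1
```

Run:
```python
from h import *
s=snap('top','t3.png');print(readout.sense()['tool_pos'])
import pickle
a=pickle.load(open('s0.pkl','rb'))[0]
d=cv2.absdiff(a['image'],s['image']).max(2)
for n,(x,y) in dict(brooch=(236,229),watch=(371,225),snuff=(377,183)).items(): print(n,d[y-14:y+14,x-14:x+14].max(),(d[y-14:y+14,x-14:x+14]>40).sum())
```

```text
[ 651.5432394  -114.28794794  152.41402429]
brooch 6 0
watch 53 34
snuff 154 49
```

Run:
```python
from h import *
s={'image':cv2.imread('pics/t3.png')}
cv2.imwrite('pics/p3.png',crop(s,275,135,130,110,6))
```

```text
(no output)
```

View pics/p3.png

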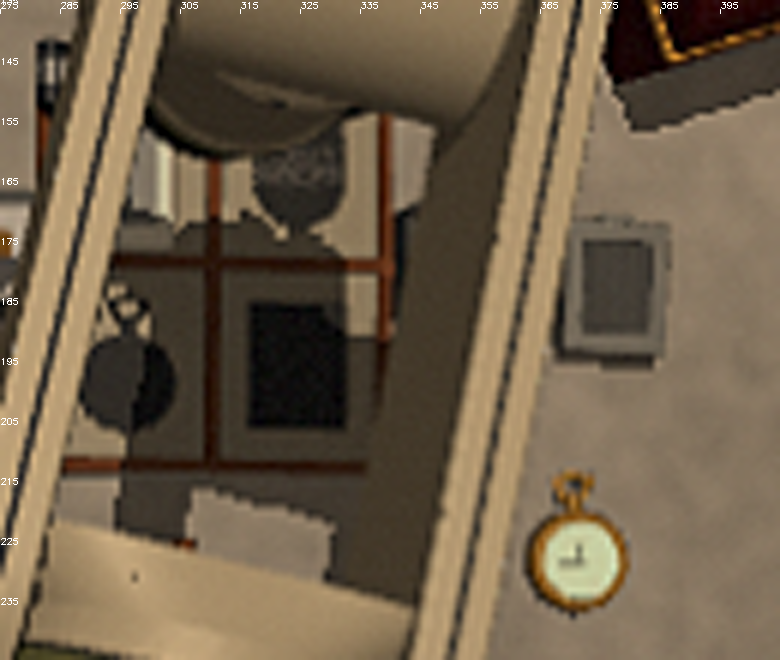

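>>> move_arm(
  motion="-1 -3.8 0 0 0 0;-2 -7.7 0 0 0 -1;-3.1 -11.6 0 0 0 -2;-4.2 -15.5 0 0 0 -2.7;-5.2 -19.4 0 0 0 -2.7;-6.6 -23.7 0 0 0 -2.7;-6.6 -23.7 -3 0 0 -2.7;-6.6 -23.7 -6 0 0 -2.7;-6.6 -23.7 -9 0 0 -2.7;-6.6 -23.7 -9 0 0 -2.7",
  fingers=7.5,
)

```text
time: 13.08
tool_pos: [576.9, -347.6, 46.8]
tcp_rot: [-89.6, 0.6, -4.0]
ft_force: [-0.6, 1.8, -2.1]
finger_gap: 74.7
```

>>> move_arm(
  motion="0 0 0 0 0 0;0 0 -2 0 0 0;0 0 -3.5 0 0 0;0 0 -4.5 0 0 0;0 0 -5 0 0 0;0 0 -5 0 0 0;0 0 -5 0 0 0",
)

```text
time: 13.67
tool_pos: [582.1, -350.3, 5.7]
tcp_rot: [-90.0, -0.0, -3.9]
ft_force: [0.3, -0.2, 0.3]
finger_gap: 74.8
```

>>> move_arm(
  motion="0 0 0 0 0 0;0 0 0 0 0 0;0 0 0 0 0 0;0 0 0 0 0 0;0 0 0 0 0 0",
  fingers=4.2,
  squeeze=50,
)

```text
time: 14.08
tool_pos: [582.8, -351.0, 6.9]
tcp_rot: [-90.1, -0.1, -4.0]
ft_force: [-0.5, 0.6, 6.1]
finger_gap: 51.0
```

>>> move_arm(
  motion="0 0 1 0 0 0;0 0 3 0 0 0;0 0 6 0 0 0;0 0 9 0 0 0;0 0 12 0 0 0;0 0 12 0 0 0;0 0 12 0 0 0",
)

```text
time: 14.67
tool_pos: [583.4, -351.4, 128.8]
tcp_rot: [-90.2, -0.3, -4.0]
ft_force: [0.7, 0.9, -3.2]
finger_gap: 50.5
```

>>> move_arm(
  motion="-0.6 2.5 0 0 0 1;-1.5 6 0 0 0 2;-2.4 10 0 0 0 2.7;-3.2 13.5 0 0 0 2.7;-3.8 15.6 0 0 0 2.7;-3.8 15.6 -2 0 0 2.7;-3.8 15.6 -5 0 0 2.7;-3.8 15.6 -8 0 0 2.7;-3.8 15.6 -8 0 0 2.7;-3.8 15.6 -8 0 0 2.7",
)

```text
time: 15.5
tool_pos: [540.6, -192.8, 41.9]
tcp_rot: [-89.8, 0.4, -1.2]
ft_force: [0.1, -0.7, -2.0]
finger_gap: 50.6
```

>>> move_arm(
  motion="0 0 -1 0 0 0;0 0 -2 0 0 0;0 0 -2.6 0 0 0;0 0 -2.9 0 0 0;0 0 -2.9 0 0 0;0 0 -2.9 0 0 0",
)

```text
time: 16.0
tool_pos: [544.3, -194.6, 16.9]
tcp_rot: [-90.0, -0.0, -1.3]
ft_force: [-1.1, -0.4, 2.0]
finger_gap: 50.2
```

>>> move_arm(
  motion="0 0 0 0 0 0;0 0 0 0 0 0;0 0 0 0 0 0;0 0 1 0 0 0;0 0 3 0 0 0;0 0 6 0 0 0;0 0 10 0 0 0;0 0 12 0 0 0;0 0 12 0 0 0",
  fingers=6.8,
)

```text
time: 16.75
tool_pos: [547.7, -196.1, 144.2]
tcp_rot: [-90.3, -0.6, -1.2]
ft_force: [1.5, -0.1, 0.7]
finger_gap: 67.9
```

Run:
```python
from h import *
import pickle
a=pickle.load(open('s0.pkl','rb'))[0];s=snap('top','t4.png')
d=cv2.absdiff(a['image'],s['image']).max(2)
for n,(x,y) in dict(brooch=(236,229),watch=(371,225)).items(): print(n,d[y-14:y+14,x-14:x+14].max(),(d[y-14:y+14,x-14:x+14]>40).sum())
```

```text
brooch 11 0
watch 133 309
```

Run:
```python
from h import *
s={'image':cv2.imread('pics/t4.png')}
cv2.imwrite('pics/p4.png',crop(s,275,135,130,120,5))
```

```text
(no output)
```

View pics/p4.png

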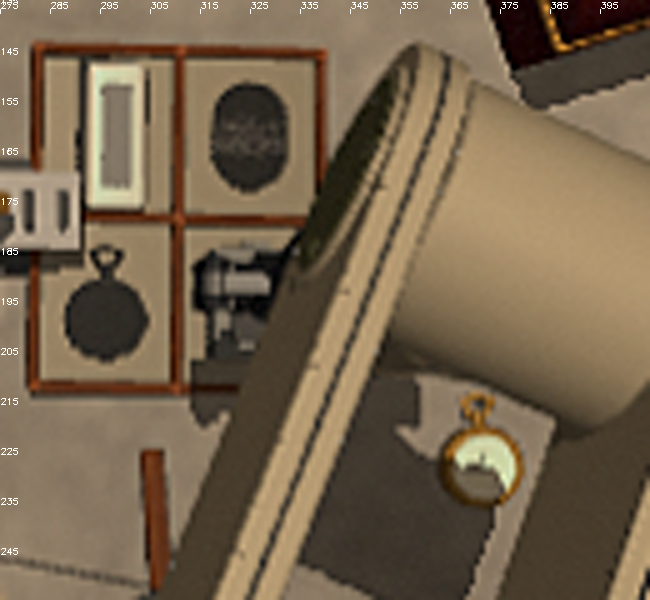

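>>> move_arm(
  motion="-2.3 -3.3 0 0 0 0;-4.6 -6.6 0 0 0 -1;-7 -10 0 0 0 -1.8;-9.8 -13.7 0 0 0 -1.8;-9.8 -13.7 -3 0 0 -1.8;-9.8 -13.7 -6 0 0 -1.8;-9.8 -13.7 -9 0 0 -1.8;-9.8 -13.7 -9 0 0 -1.8;-9.8 -13.7 -9 0 0 -1.8",
  fingers=7.5,
)

```text
time: 17.55
tool_pos: [443.8, -329.5, 43.8]
tcp_rot: [-89.8, 0.3, -3.1]
ft_force: [-0.1, -1.1, 1.7]
finger_gap: 75.1
```

>>> move_arm(
  motion="0 0 -1.5 0 0 0;0 0 -2.8 0 0 0;0 0 -3.7 0 0 0;0 0 -4.4 0 0 0;0 0 -4.4 0 0 0;0 0 -4.4 0 0 0",
)

```text
time: 18.05
tool_pos: [445.8, -331.1, 2.2]
tcp_rot: [-90.0, 0.0, -3.0]
ft_force: [-0.5, 0.7, -0.2]
finger_gap: 75.1
```

>>> move_arm(
  motion="0 0 0 0 0 0;0 0 0 0 0 0;0 0 0 0 0 0;0 0 0 0 0 0;0 0 0 0 0 0",
  fingers=4.0,
  squeeze=40,
)

```text
time: 18.47
tool_pos: [446.6, -332.0, 3.6]
tcp_rot: [-90.1, -0.1, -3.1]
ft_force: [-1.3, 0.3, 5.6]
finger_gap: 48.0
```

>>> move_arm(
  motion="0 0 1 0 0 0;0 0 3 0 0 0;0 0 6 0 0 0;0 0 9 0 0 0;0 0 12 0 0 0;0 0 12 0 0 0;0 0 12 0 0 0",
)

```text
time: 19.05
tool_pos: [447.4, -332.7, 125.6]
tcp_rot: [-90.2, -0.3, -3.0]
ft_force: [0.7, 0.4, -2.2]
finger_gap: 48.1
```

>>> move_arm(
  motion="1.2 3 0 0 0 1;2.6 6.5 0 0 0 1.8;4.1 10 0 0 0 1.8;5.7 14 0 0 0 1.8;7.3 18 0 0 0 1.8;9 22 0 0 0 1.8;9 22 0 0 0 1.8;9 22 -3 0 0 1.8;9 22 -7 0 0 1.8;9 22 -8 0 0 1.8",
)

```text
time: 19.88
tool_pos: [531.0, -109.4, 35.3]
tcp_rot: [-89.8, 0.6, -1.2]
ft_force: [-2.8, 1.1, -2.8]
finger_gap: 48.3
```

>>> move_arm(
  motion="0 0 0 0 0 0;0 0 -1 0 0 0;0 0 -2 0 0 0;0 0 -2.6 0 0 0;0 0 -2.9 0 0 0;0 0 -2.9 0 0 0;0 0 -2.9 0 0 0",
)

```text
time: 20.47
tool_pos: [536.5, -111.7, 14.0]
tcp_rot: [-90.0, -0.1, -1.3]
ft_force: [0.1, -0.2, -1.5]
finger_gap: 48.1
```

>>> move_arm(
  motion="0 0 0 0 0 0;0 0 0 0 0 0;0 0 0 0 0 0;0 0 1 0 0 0;0 0 3 0 0 0;0 0 6 0 0 0;0 0 10 0 0 0;0 0 12 0 0 0;0 0 12 0 0 0",
  fingers=6.8,
)

```text
time: 21.22
tool_pos: [539.9, -112.5, 141.0]
tcp_rot: [-90.2, -0.6, -1.2]
ft_force: [0.4, -0.5, 0.9]
finger_gap: 68.0
```

Run:
```python
from h import *
s=snap('top','t5.png')
cv2.imwrite('pics/p5.png',crop(s,175,135,175,130,4))
```

```text
(no output)
```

View pics/p5.png

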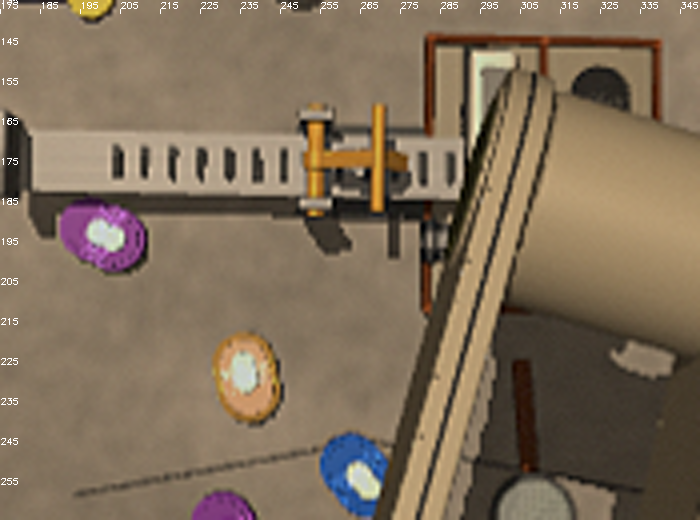

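Run:
```python
import pickle;from h import *
a=pickle.load(open('s0.pkl','rb'))[0]
im=cv2.imread('pics/t5.png')[205:255,215:260];hsv=cv2.cvtColor(im,cv2.COLOR_BGR2HSV)
m=((hsv[...,1]>105)&(hsv[...,0]<25)&(hsv[...,2]>110)).astype(np.uint8)
c=max(cv2.findContours(m,0,1)[0],key=cv2.contourArea);h=cv2.convexHull(c).reshape(-1,2)+[215,205]
w=ray(a,h,14)[:,:2].astype(np.float32);print(h.min(0),h.max(0),cv2.fitEllipse(w),cv2.minAreaRect(w),w.min(0),w.max(0))
```

```text
[228 218] [244 240] ((448.4413757324219, 71.1750717163086), (49.265296936035156, 68.13792419433594), 100.3037338256836) ((447.841552734375, 71.72644805908203), (65.33562469482422, 46.5982666015625), 7.955943584442139) [414.88217   47.713028] [480.04556  95.20718]
```

>>> move_arm(
  motion="-1.7 3.5 0 0 0 2;-3.4 7 0 0 0 5;-5.2 10.7 0 0 0 8;-7 14.5 0 0 0 10.2;-8.8 18.3 0 0 0 10.2;-8.8 18.3 -3 0 0 10.2;-8.8 18.3 -6 0 0 10.2;-8.8 18.3 -9 0 0 10.2;-8.8 18.3 -9 0 0 10.2",
  fingers=7.2,
)

```text
time: 22.02
tool_pos: [441.9, 71.8, 36.7]
tcp_rot: [-89.9, 0.6, 9.0]
ft_force: [-1.8, -0.1, -0.8]
finger_gap: 71.9
```

>>> move_arm(
  motion="0 0 -1.5 0 0 0;0 0 -2.8 0 0 0;0 0 -3.6 0 0 0;0 0 -4.2 0 0 0;0 0 -4.2 0 0 0;0 0 -4.2 0 0 0",
)

```text
time: 22.52
tool_pos: [448.0, 71.6, 1.7]
tcp_rot: [-90.0, 0.0, 8.9]
ft_force: [0.4, 0.5, -0.4]
finger_gap: 71.9
```

>>> move_arm(
  motion="0 0 0 0 0 0;0 0 0 0 0 0;0 0 0 0 0 0;0 0 0 0 0 0;0 0 0 0 0 0",
  fingers=3.5,
  squeeze=35,
)

```text
time: 22.93
tool_pos: [448.9, 71.7, 2.4]
tcp_rot: [-90.0, -0.1, 9.0]
ft_force: [-1.3, 0.1, 5.7]
finger_gap: 45.2
```

>>> move_arm(
  motion="0 0 1 0 0 0;0 0 3 0 0 0;0 0 6 0 0 0;0 0 10 0 0 0;0 0 14 0 0 0;0 0 18 0 0 0;0 0 18 0 0 0;0 0 18 0 0 0",
)

```text
time: 23.6
tool_pos: [450.1, 71.8, 185.4]
tcp_rot: [-90.0, -0.4, 9.0]
ft_force: [-0.5, 0.6, -0.8]
finger_gap: 45.4
```

>>> move_arm(
  motion="1.5 -2 0 0 0 -3;3.7 -5 0 0 0 -6;6 -8.1 0 0 0 -10.2;8.3 -11.3 0 0 0 -10.2;10.6 -14.5 0 0 0 -10.2;13 -17.7 0 0 0 -10.2;15.4 -20.9 0 0 0 -10.2;17.7 -24 0 0 0 -10.2;19.8 -26.8 0 0 0 -10.2;19.8 -26.8 0 0 0 -10.2",
)

```text
time: 24.43
tool_pos: [646.2, -201.3, 176.8]
tcp_rot: [-90.0, 0.3, -1.5]
ft_force: [0.5, 0.9, -1.3]
finger_gap: 44.9
```

>>> move_arm(
  motion="0 0 0 0 0 0;0 0 -3 0 0 0;0 0 -6 0 0 0;0 0 -9 0 0 0;0 0 -12 0 0 0;0 0 -13.5 0 0 0;0 0 -13.5 0 0 0;0 0 -13.5 0 0 0",
)

```text
time: 25.1
tool_pos: [644.9, -195.3, 45.8]
tcp_rot: [-89.9, 0.1, -1.2]
ft_force: [-0.6, 0.2, 0.0]
finger_gap: 45.1
```

>>> move_arm(
  motion="0 0 -1 0 0 0;0 0 -2 0 0 0;0 0 -2.8 0 0 0;0 0 -3.4 0 0 0;0 0 -3.4 0 0 0;0 0 -3.4 0 0 0",
)

```text
time: 25.6
tool_pos: [645.9, -196.4, 12.0]
tcp_rot: [-90.0, 0.0, -1.3]
ft_force: [-0.2, -0.1, -0.4]
finger_gap: 45.4
```

>>> move_arm(
  motion="0 0 0 0 0 0;0 0 0 0 0 0;0 0 0 0 0 0;0 0 1 0 0 0;0 0 4 0 0 0;0 0 8 0 0 0;0 0 12 0 0 0;0 0 16 0 0 0;0 0 16 0 0 0",
  fingers=6.8,
)

```text
time: 26.35
tool_pos: [650.8, -198.2, 185.2]
tcp_rot: [-90.3, -0.9, -1.2]
ft_force: [1.3, -0.5, 2.7]
finger_gap: 67.9
```

>>> move_arm(
  motion="-0.4 2.5 0 0 0 0;-0.8 6 0 0 0 0;-1.2 10 0 0 0 0;-1.5 14 0 0 0 0;-1.9 18 0 0 0 0;-2.3 22 0 0 0 0;-2.6 26 0 0 0 0;-3 30 0 0 0 0;-3 32 0 0 0 0;-3 32 0 0 0 0",
  fingers=4.5,
)

```text
time: 27.18
tool_pos: [615.3, 128.6, 173.2]
tcp_rot: [-89.9, -0.1, -1.0]
ft_force: [-0.1, -0.4, -0.6]
finger_gap: 45.0
```

>>> move_arm(
  motion="-0.5 3 0 0 0 0;-0.8 6 0 0 0 0;-1.1 9 0 0 0 0;-1.1 11.1 0 0 0 0;-1.1 11.1 0 0 0 0;-1.1 11.1 0 0 0 0",
)

```text
time: 27.68
tool_pos: [605.0, 235.0, 172.7]
tcp_rot: [-90.0, -0.0, -1.2]
ft_force: [-0.0, -0.3, -0.5]
finger_gap: 45.0
```

Run:
```python
from h import *
s=snap('top','t6.png');b=snap('scene','s6.png');print(readout.sense()['tool_pos'])
im=np.full((600,800,3),0,np.uint8)
t=crop(s,215,135,130,85,4);u=crop(b,140,200,130,90,3);im[:340,:520]=t;im[340:340+260,:390]=u[:260]
u=crop(b,210,160,130,80,3);im[340:580,400:790]=u
cv2.imwrite('pics/p6.png',im)
```

```text
[605.21533118 233.46884853 172.5488963 ]
```

View pics/p6.png

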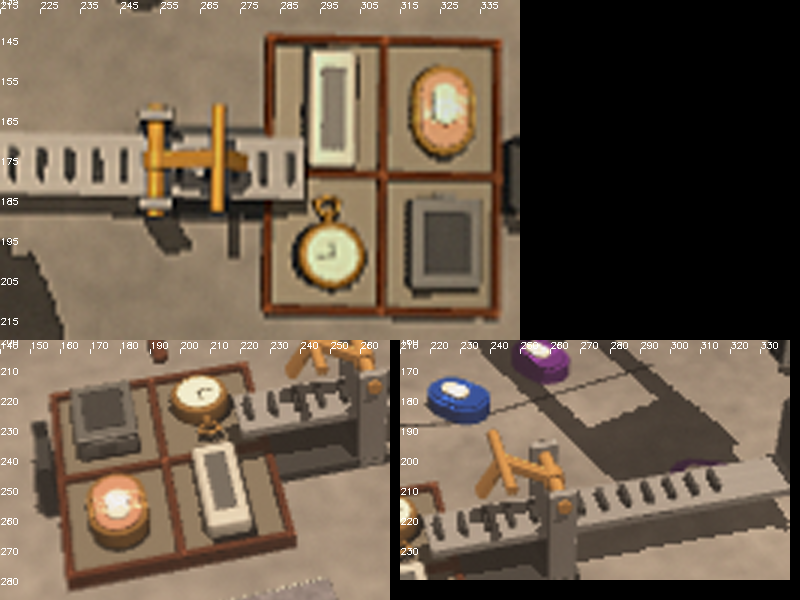

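All four valuables lie flat on their own outlines, with the bar still out and the pawl up. Push the bar home now.

>>> move_arm(
  motion="0 0 -3 0 0 0;0 0 -6 0 0 0;0 0 -8.5 0 0 0;0 0 -9.6 0 0 0;0 0 -9.6 0 0 0;0 0 -9.6 0 0 0",
)

```text
time: 28.28
tool_pos: [605.1, 233.7, 76.6]
tcp_rot: [-90.0, 0.0, -1.3]
ft_force: [0.8, -0.3, 1.0]
finger_gap: 44.9
```

>>> move_arm(
  motion="0 0 0 0 0 0;0 0 0 0 0 0;0 0 0 0 0 0;0 0 0 0 0 0;0 0 0 0 0 0",
  fingers=0,
  squeeze=50,
)

```text
time: 28.7
tool_pos: [606.4, 235.1, 78.7]
tcp_rot: [-89.9, -0.2, -1.3]
ft_force: [0.4, -0.7, 5.7]
finger_gap: 9.3
```

>>> move_arm(
  motion="0 -1 0 0 0 0;-0.1 -3 0 0 0 0;-0.1 -5 0 0 0 0;-0.2 -7.5 0 0 0 0;-0.2 -10 0 0 0 0;-0.3 -12 0 0 0 0;-0.3 -14 0 0 0 0;-0.4 -15.5 0 0 0 0;-0.4 -16.2 0 0 0 0;-0.4 -16.2 0 0 0 0",
)

```text
time: 29.53
tool_pos: [602.4, 73.1, 78.7]
tcp_rot: [-89.8, -0.2, -1.3]
ft_force: [-1.3, 3.8, 6.6]
finger_gap: 9.6
```

>>> move_arm(
  motion="0 0 0 0 0 0;0 -0.1 0 0 0 0;0 -0.1 0 0 0 0",
)

```text
time: 29.78
tool_pos: [602.4, 73.1, 78.7]
tcp_rot: [-89.9, -0.2, -1.2]
ft_force: [-0.5, 6.1, 7.5]
finger_gap: 9.0
```

>>> move_arm(
  motion="0 0 0 0 0 0;0 0 0 0 0 0;0 0 0 0 0 0;0 0 0 0 0 0;0 0 3 0 0 0;0 0 6.5 0 0 0;0 0 10 0 0 0;0 0 10 0 0 0",
  fingers=4.0,
)

```text
time: 30.45
tool_pos: [605.1, 71.7, 185.1]
tcp_rot: [-90.0, -0.7, -1.3]
ft_force: [2.5, -0.2, 2.1]
finger_gap: 40.1
```

>>> move_arm(
  motion="-1 -3 0 0 0 0;-2 -6.5 0 0 0 0;-2.6 -9.4 0 0 0 0;-2.6 -9.4 0 0 0 0;-2.6 -9.4 0 0 0 0;-2.6 -9.4 -2.5 0 0 0;-2.6 -9.4 -5 0 0 0;-2.6 -9.4 -6.9 0 0 0;-2.6 -9.4 -6.9 0 0 0;-2.6 -9.4 -6.9 0 0 0",
  fingers=2.4,
)

```text
time: 31.28
tool_pos: [573.9, -21.3, 106.0]
tcp_rot: [-90.0, 0.2, -1.2]
ft_force: [0.6, -0.0, 0.7]
finger_gap: 24.0
```

>>> move_arm(
  motion="0 0 0 0 0 0;0 0 0 0 0 0;0 0 0 0 0 0;0 0 0 0 0 0",
  fingers=0,
  squeeze=40,
)

```text
time: 31.62
tool_pos: [575.8, -23.1, 109.3]
tcp_rot: [-90.1, -0.1, -1.3]
ft_force: [-2.5, -4.5, 0.5]
finger_gap: 8.3
```

>>> move_arm(
  motion="0 -0.3 -0.5 0 0 0;0 -0.55 -1 0 0 0;0 -0.7 -1.5 0 0 0;0 -0.85 -2 0 0 0;0 -0.95 -2.5 0 0 0;0 -0.95 -3.0 0 0 0;0 -0.95 -3.2 0 0 0;0 -0.95 -3.2 0 0 0",
)

```text
time: 32.28
tool_pos: [575.9, -31.5, 78.3]
tcp_rot: [-90.0, -0.1, -1.2]
ft_force: [-11.9, 1.8, 18.8]
finger_gap: 7.9
```

>>> move_arm(
  motion="0 0 0 0 0 0;0 0 0 0 0 0;0 0 0 0 0 0;0 0 3 0 0 0;0 0 6 0 0 0;0 0 9 0 0 0;0 0 11.7 0 0 0;0 0 11.7 0 0 0",
  fingers=2.4,
)

```text
time: 32.95
tool_pos: [578.6, -32.3, 199.6]
tcp_rot: [-90.1, -0.6, -1.2]
ft_force: [0.8, 0.3, 0.5]
finger_gap: 24.0
```

>>> move_arm(
  motion="-0.8 2 0 0 0 6.5;-1.6 4.5 0 0 0 13;-2.5 7 0 0 0 20;-3.4 9.5 0 0 0 26.5;-4.2 12 0 0 0 33;-5.1 14.5 0 0 0 40;-6 17 0 0 0 46.5;-6.9 19.5 0 0 0 53;-7.3 21 0 0 0 55;-7.3 21 0 0 0 55",
)

```text
time: 33.78
tool_pos: [501.0, 181.0, 192.1]
tcp_rot: [-90.0, -0.1, 54.0]
ft_force: [1.0, -0.6, -0.7]
finger_gap: 24.2
```

>>> move_arm(
  motion="-0.8 2.3 0 0 0 6;-1.6 5 0 0 0 12;-2.5 7.5 0 0 0 18;-3.4 10 0 0 0 24;-4.3 12.5 0 0 0 30;-5.2 15 0 0 0 36;-6.1 17.5 0 0 0 41.5;-7.2 20.6 0 0 0 41.5;-7.2 20.6 0 0 0 41.5;-7.2 20.6 0 0 0 41.5",
  fingers=5.0,
)

```text
time: 34.62
tool_pos: [429.7, 384.9, 191.9]
tcp_rot: [-90.0, 0.0, 95.3]
ft_force: [0.6, 0.4, -0.4]
finger_gap: 50.0
```

Run:
```python
from h import *
s=snap('top','t7.png');b=snap('scene','s7.png');q=readout.sense();print(q['tool_pos'],q['tcp_rot'],q['joint_pos'])
im=np.full((600,800,3),0,np.uint8)
t=crop(s,95,135,255,120,3);u=crop(b,150,190,130,80,3);im[:360,:765]=t;im[360:600,:390]=u
u=crop(b,320,120,130,80,3);im[360:600,400:790]=u
cv2.imwrite('pics/p7.png',im)
```

```text
[430.39255419 383.3960592  191.97237278] [-9.00015424e+01  4.00662243e-02  9.51919353e+01] [ 3.66208678e+01  5.06527756e+00  9.19773413e+01 -3.52568094e-02
  8.29769585e+01 -1.48566751e+02]
```

View pics/p7.png

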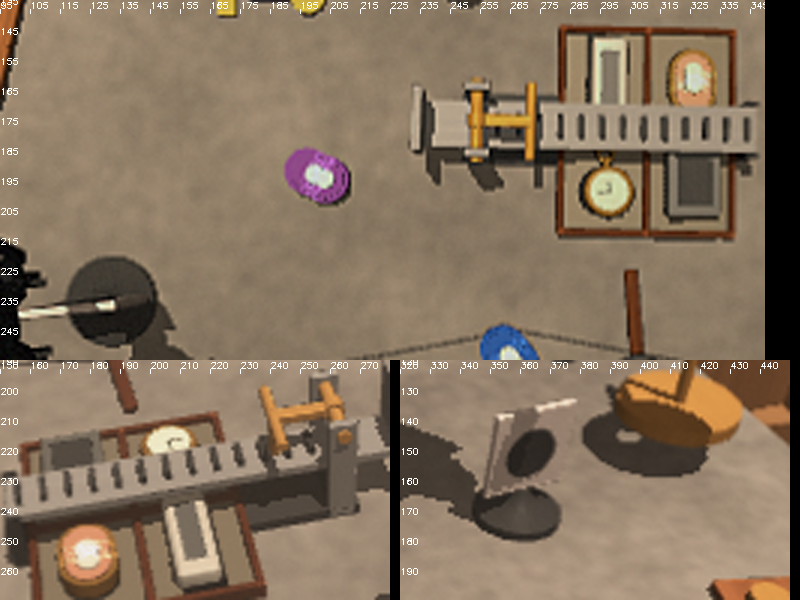

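Bar home and pawl level in both views, valuables in place, sign with its disc towards the camera at scene px (361,150). Before lowering, I'll check where the TCP projects relative to the sign.

Run:
```python
import pickle;from h import *
a,b=pickle.load(open('s0.pkl','rb'))
q=np.array([429.9,384.7]);d=np.array([-.0924,.9957])*45
P=[(*(q+k*d),z) for z in(130,35) for k in(1,0,-1)]+[(*q,192)]
print(proj(b,P).round(1).tolist());print(proj(a,P).round(1).tolist())
```

```text
[[377.3, 132.7], [364.3, 135.5], [351.0, 138.4], [371.4, 159.1], [359.0, 162.1], [346.2, 165.1], [368.1, 116.7]]
[[100.7, 239.5], [117.1, 238.0], [133.6, 236.5], [113.8, 237.0], [128.8, 235.6], [144.0, 234.2], [108.2, 239.8]]
```

>>> move_arm(
  motion="0 0 -3 0 0 0;0 0 -6 0 0 0;0 0 -8.5 0 0 0;0 0 -9.6 0 0 0;0 0 -9.6 0 0 0;0 0 -9.6 0 0 0",
)

```text
time: 35.22
tool_pos: [430.4, 383.4, 96.6]
tcp_rot: [-90.0, 0.0, 95.2]
ft_force: [0.8, -0.1, 0.6]
finger_gap: 49.7
```

>>> move_arm(
  motion="0 0 0 0 0 0;0 0 0 0 0 0;0 0 0 0 0 0;0 0 0 0 0 0;0 0 0 0 0 0;0 0 0 0 0 0",
  fingers=0,
  squeeze=25,
)

```text
time: 35.72
tool_pos: [430.7, 384.8, 98.1]
tcp_rot: [-90.1, -0.1, 95.3]
ft_force: [-1.8, -1.0, 6.1]
finger_gap: 7.7
```

>>> move_arm(
  motion="0 0 0 0 0 -3;0 0 0 0 0 -9;0 0 0 0 0 -15;0 0 0 0 0 -21;0 0 0 0 0 -27;0 0 0 0 0 -33;0 0 0 0 0 -39;0 0 0 0 0 -45;0 0 0 0 0 -45",
)

```text
time: 36.47
tool_pos: [430.2, 385.0, 98.1]
tcp_rot: [-90.0, -0.1, 49.9]
ft_force: [-3.0, -1.6, 8.6]
finger_gap: 7.4
```

Turning freely, with small forces. Three more quarter-steps.

>>> move_arm(
  motion="0 0 0 0 0 -6;0 0 0 0 0 -12;0 0 0 0 0 -18;0 0 0 0 0 -24;0 0 0 0 0 -30;0 0 0 0 0 -36;0 0 0 0 0 -42;0 0 0 0 0 -45;0 0 0 0 0 -45",
)

```text
time: 37.22
tool_pos: [430.0, 385.5, 98.1]
tcp_rot: [-89.9, -0.1, 5.1]
ft_force: [-5.2, 1.3, 7.6]
finger_gap: 7.9
```

>>> move_arm(
  motion="0 0 0 0 0 -6;0 0 0 0 0 -12;0 0 0 0 0 -18;0 0 0 0 0 -24;0 0 0 0 0 -30;0 0 0 0 0 -36;0 0 0 0 0 -42;0 0 0 0 0 -45;0 0 0 0 0 -45",
)

```text
time: 37.97
tool_pos: [430.1, 385.9, 98.1]
tcp_rot: [-89.8, 0.1, -39.9]
ft_force: [-3.6, 4.5, 5.3]
finger_gap: 7.5
```

>>> move_arm(
  motion="0 0 0 0 0 -6;0 0 0 0 0 -12;0 0 0 0 0 -18;0 0 0 0 0 -24;0 0 0 0 0 -30;0 0 0 0 0 -36;0 0 0 0 0 -42;0 0 0 0 0 -45;0 0 0 0 0 -45;0 0 0 0 0 -45",
)

```text
time: 38.8
tool_pos: [430.6, 386.2, 98.1]
tcp_rot: [-89.8, 0.2, -84.7]
ft_force: [-0.4, 5.5, 4.1]
finger_gap: 7.8
```

>>> move_arm(
  motion="0 0 0 0 0 0;0 0 0 0 0 0;0 0 0 0 0 0;0 0 0 0 0 0;0 0 3 0 0 0;0 0 6.5 0 0 0;0 0 10 0 0 0;-1 -4 10 0 0 0;-2 -8 10 0 0 0;-3 -12 10 0 0 0",
  fingers=5,
)

```text
time: 39.63
tool_pos: [399.8, 263.3, 197.0]
tcp_rot: [-89.9, 0.0, -84.7]
ft_force: [0.7, -1.4, 0.3]
finger_gap: 50.0
```

>>> move_arm(
  motion="0 -4 0 0 0 0;0 -8 0 0 0 0;0 -12 0 0 0 0;0 -12 0 0 0 0;0 -12 0 0 0 0;0 -12 0 0 0 0",
)

```text
time: 40.13
tool_pos: [400.0, 144.2, 196.4]
tcp_rot: [-90.0, 0.0, -84.8]
ft_force: [0.4, 0.3, 0.0]
finger_gap: 50.0
```

Run:
```python
from h import *
s=snap('top','t8.png');b=snap('scene','s8.png');q=readout.sense();print(q['time'],q['tool_pos'],q['ft_force'])
im=np.full((600,800,3),0,np.uint8)
t=crop(s,95,135,255,120,3);u=crop(b,150,190,130,80,3);im[:360,:765]=t;im[360:600,:390]=u
u=crop(b,320,120,130,80,3);im[360:600,400:790]=u
cv2.imwrite('pics/p8.png',im)
```

```text
40.2333 [399.82313117 145.12343957 196.27148954] [-1.20202404  0.22759043 -0.12999956]
```

View pics/p8.png

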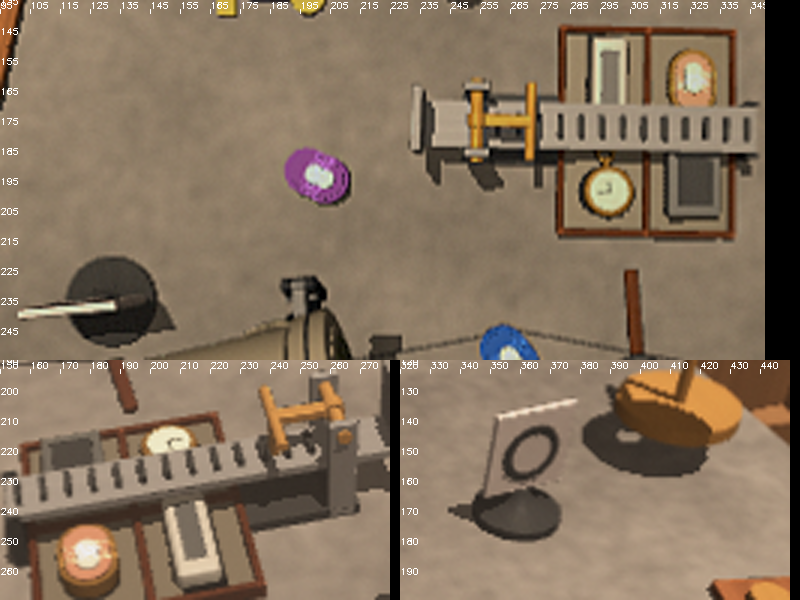

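Run:
```python
import pickle;from h import *
a,b=pickle.load(open('s0.pkl','rb'))
for n,o,f,(x,y,w,h) in[('scene pawl',b,'s8',(232,193,40,32)),('scene plate',b,'s8',(274,188,16,36)),('top pawl',a,'t8',(248,158,28,32)),('top plate',a,'t8',(230,160,10,30)),('top tip',a,'t8',(338,168,12,20))]:
    g=lambda i:cv2.cvtColor(i[y:y+h,x:x+w],cv2.COLOR_BGR2GRAY).astype(np.float32)
    A,B=g(o['image']),g(cv2.imread(f'pics/{f}.png'));print(n,cv2.phaseCorrelate(A,B),abs(A-B).mean(),abs(A-B).max())
# pawl shift expected per 0.08 rad
print(proj(b,[(598.6,-32.5,92),(598.6,-32.3,96)]))
```

```text
scene pawl ((0.008807315074836453, -0.22495784763875548), 0.8885349803604186) 3.7023437 79.0
scene plate ((0.056082592038383616, -0.022116939931638768), 1.0155483198662598) 0.7777778 35.0
top pawl ((0.018470477220352777, -0.033480432374922486), 0.9967692983647187) 1.6004465 16.0
top plate ((0.021300539505006988, -0.06238337025365759), 0.9983697501818339) 1.6133333 24.0
top tip ((0.06428447484312727, 0.04504351168763421), 1.0012176961948474) 1.45 5.0
[[239.78751071 208.08495916]
 [239.8292736  206.84692435]]
```

Run:
```python
import pickle;from h import *
b=pickle.load(open('s0.pkl','rb'))[1]
def m(i):
    h=cv2.cvtColor(i[185:235,225:280],cv2.COLOR_BGR2HSV);w=((h[...,0]>12)&(h[...,0]<25)&(h[...,1]>140)&(h[...,2]>80));w[:,:8]=0;w[:, 30:]=0
    w[:12]=0;y,x=np.nonzero(w);return len(y),x.mean()+225,y.mean()+185,w
A=m(b['image']);B=m(cv2.imread('pics/s8.png'));print(A[:3],B[:3])
best=[]
g0=cv2.resize(b['image'][190:228,228:250],None,fx=8,fy=8,interpolation=cv2.INTER_CUBIC);g1=cv2.resize(cv2.imread('pics/s8.png')[192:226,230:248],None,fx=8,fy=8,interpolation=cv2.INTER_CUBIC)
r_=cv2.matchTemplate(g0,g1,cv2.TM_CCOEFF_NORMED);_,v,_,l=cv2.minMaxLoc(r_);print(v,(l[0]-16)/8,(l[1]-16)/8)
cv2.imwrite('pics/p9.png',np.hstack([cv2.resize(i[185:235,225:280],None,fx=7,fy=7,interpolation=cv2.INTER_CUBIC) for i in(b['image'],cv2.imread('pics/s8.png'))]))
```

```text
(150, np.float64(244.07333333333332), np.float64(209.10666666666665)) (147, np.float64(244.14285714285714), np.float64(208.9591836734694))
0.9971199035644531 0.0 0.0
```

View pics/p9.png

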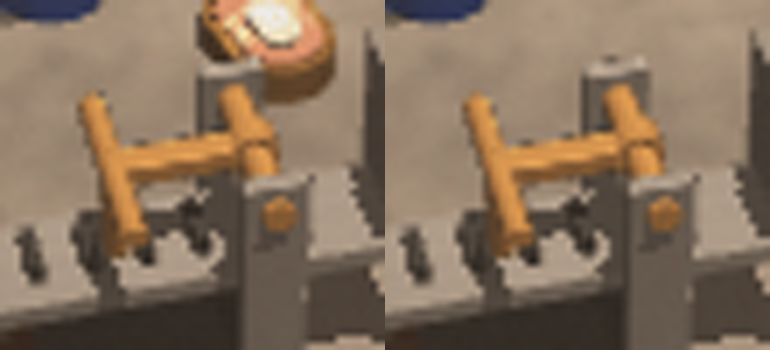

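The pawl is where it was at the start (template shift 0 px, and the diff came from the brooch being gone behind it). Bar and tip match too. Handing in.

```bash
python3 -c "
from bench import r;print(r.hand_in())"
```

```text
the job is handed in; nothing more can be done
None
```

The job is done and handed in at about 40 s of robot time. I lifted the pawl, drew the bar out about 162 mm, and laid the ingot, snuff box, watch and cameo brooch on their own outlines. Then I pushed the bar home, set the pawl down, and turned the sign half a turn clockwise. The hand-in gave no verdict.

**Last checks from the pictures:**
- **Valuables:** all four lie flat in their own compartments. I judged this by eye, not from measured offsets.
- **Bar and pawl:** both match their starting pictures to within about 0.1 px. One comparison around the pawl showed a 0.2 px shift. It came from the brooch missing from the background, and matching the rod alone gave zero shift.
- **Sign:** the ring now shows where the disc was. I turned it 180° from its starting angle, and I couldn't measure how square the foot itself is.
- **Bystanders:** I saw no contact with the candlestick, magnifying glass or key, but I did not measure their positions at the end.
- **Robot:** the gripper is empty and clear of everything.

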